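# Uncouple the hitch and hold the tongue up

## Robot

A 7-joint arm with a two-finger parallel gripper is mounted at the origin on a cart in front of the work surface, level with it; the furniture and walls round the work are solid. World frame = base frame: x ahead of the robot, y to its left, z up, the work surface at z = 0. Lengths are in m, angles in rad, forces in N, time in s.
With the tool pointing down it reaches from about 0.425 to 0.925 m from the base axis. Payload 6.8 kg.
Tool frame: the origin (TCP) lies where the fingers leave the gripper's body, on its centre line; the fingertips stand 80 mm ahead of it and the grasp point (between the pads) lies 61 mm ahead of it; z points along the fingers, y is the line along which they close (so a half turn about z gives the same grasp; the last joint's range is limited). The gripper opens to 88 mm and grips with 3 to 60 N. Pads are 20 mm wide; open, the fingers measure 115 mm over their backs; the gripper's body (75 mm by 178 mm) begins 61 mm behind the grasp point.
Start: joints at [-1.318, 0.477, 0.022, 1.555, -0.011, 1.109, -0.083], TCP at [0.238, 0.632, 0.303] pointing down, gripper open.
Joint ranges: [-2.96, 2.96], [-0.34, 2.1], [-1.41, 1.46], [0.24, 2.44], [-1.37, 4.51], [0.17, 1.92], [-2.96, 2.96]. Speed limits (rad/s): [2.39, 2.39, 3.14, 3.14, 3.14, 3.14, 3.14].

## Interface

Orientations are given as [roll, pitch, yaw] about the fixed x, y, z axes, in that order (R = Rz(yaw) Ry(pitch) Rx(roll)).
In Python, from workcell import * gives the robot as it stands. Calls block until the motion is done:
- goto(position, orientation): joint-space move of the TCP to a pose.
- move_straight(position, speed=0.15, orientation=None, threshold=None): straight line of the TCP; orientation=None keeps the orientation; speed is the mean speed in m/s. With threshold (N) it stops when the force on the tool has changed by that much, and returns True; else False.
- move_j(angles): joint-space move.
- open_gripper() and close_gripper(grip_force=None): open the fingers fully, or close them until they stop; grip_force is the grip in N (None keeps the last).
- pause(seconds).
- solve_ik(position, orientation): joint angles nearest the present ones, or None.
- grab_frame(name): name is "side" or "top"; returns a dict with "img" (480x640x3 uint8, red, green, blue), "range_z" (480x640 float32, m along the optical axis (not along the pixel's ray), 0 where there is no reading), "mtx" (3x3 intrinsics, pixels), "world_to_cam" (4x4, takes a point from world to camera coordinates). Camera axes: x right, y down, z forward; pixel columns grow to the right and rows downward; lengths in m; the calibration is good to about 2 mm. A picture is of the moment at which its call begins.
A pose or a line that the arm cannot do raises MotionError and nothing moves.
- close_job(): hands the job in; it is judged then, once.
Readings, each from a call of its own:
- read_clock(): time.
- read_q(): joint angles.
- read_joint_vel(): joint speeds.
- read_joint_efforts(): joint torques, N m.
- read_position(): TCP position.
- read_ee_rot(): TCP orientation.
- read_contact_force(): force on the tool from outside, world axes, zero at the start.
- read_wrist_torque(): the same for the moment, N m.
- read_opening(): finger opening in m.
- read_grasp_force(): force on a finger pad.
Only numpy, scipy, OpenCV 4.12 (cv2) and the standard library are available. Lean on these libraries where they do the work, as an engineer would, in place of code of your own. Each camera call takes 0.05 s, during which the arm holds its last target. There are 200 camera calls.

## Task

Uncouple the trailer tongue stub from its hitch ball so that the ball can be greased: pull the coupler's spring latch out sideways, and with the latch out lift the tongue off the ball until the coupler is about 9 cm higher than it was. Finish while still holding the tongue up there with the gripper, steady, propped on nothing; leave the jar, the tape roll and the bottle beside it where they stand.

Things in the scene. Friction and masses are not known exactly. Their poses are not given: they have to be found in the camera images.
- stand: Hitch stand fixed to the bench: steel base plate 310 x 130 x 12 mm. Origin on the bench straight below the ball; x along the plate to the pivot bracket (away from the robot), y to its left (the latch sticks out on the -y side), z up. Plate from x = -75 to 235 mm. At x = 200 mm two cheeks (100 mm high, 72 mm over all) carry the tongue's level pivot pin, 80 mm above the bench.
- ball (a point): Centre of the steel hitch ball (diameter 50 mm), 80 mm above the bench; its top is at 105 mm. Its underside is a flat shoulder on a thinner neck, under which the latch's keeper locks.
- tongue: Grey tube 40 x 40 mm on the stand's pivot pin, with a dark round coupler (upside-down cup 72 mm across, 54 to 118 mm above the bench) over the ball. Origin on the pin; x away from the coupler, y along the pin to the left, z up when coupled. Coupler's axis at x = -200 mm. Turns up on the pin only (to 0.9 rad), falls when let go; lifting at the coupler takes 3 to 6 N. Latch in: locked after 3 mm.
- socket (a point): Middle of the coupler's open mouth (its lower rim), 54 mm above the bench when coupled.
- latch (a joint): Spring latch in the coupler's side, moving with the tongue: travel in m along the tongue's -y axis (to its right, parallel to the pin), 0 = fully in (locked), 0.022 = fully out at its stop. The ball is free from about 0.012 on. The spring pulls it in with 5.5 N at 0, 11 N fully out; it snaps back when let go.
- latch_grip (a point): Grip point on the latch's upright black pull plate: 12 mm thick (along its travel), 36 mm wide (along the tongue), 91 mm from the coupler's axis when in. Tongue down: the point is 108 mm above the bench, the plate spans 57 to 136 mm. 49 mm free between plate and coupler, but for the guide (its top 73 mm above the bench). The plate tilts with the tongue as it is lifted.
- jar: Closed jar of washers, 63 mm across, 76 mm high, loose; origin at the middle of its underside, z up. A bystander on the side of the tongue without the latch.
- tape_roll: Roll of masking tape, 70 mm across, 25 mm high, lying flat, loose; origin at the middle of its underside. A bystander beside the tongue on the latch's side, nearer the pivot.
- oiler: Red squeeze bottle with a white spout, 53 mm across, 160 mm high, loose; origin at the middle of its underside. A bystander on the side without the latch, farther back than the jar.

How it is judged:
By the outcome, as a careful person would: the job done as asked, in the order asked, and still so for the second after the job is handed in, while the arm keeps its last pose, push and grip.
It also fails if it takes over 35 s, if anything falls off the work surface, if the arm or the gripper's body presses on something with over 40 N, if the wrist force passes 120 N, or if a joint passes its speed limit or range.

## Working session

There is one attempt and no reset: what is moved stays moved. The work goes in short steps, each a Python script; the robot and the scene stay as the last script left them, time stands still between calls to the robot, and variables do not carry over. Pictures are saved under pics/ and viewed, at most 10 in all, crops included, and the job is handed in when it is done.

```bash
mkdir -p pics
python3 - <<'E'
from workcell import *
import cv2,numpy as np
for n in("top","side"):
    f=grab_frame(n); cv2.imwrite(f"pics/{n}0.png",f["img"][:,:,::-1]); np.savez(f"{n}0.npz",**f)
    print(f["mtx"],f["world_to_cam"])
print(read_clock(),read_position(),read_ee_rot())
E
```

```text
[[616.71926117   0.         330.44256469]
 [  0.         616.71926117 243.27812956]
 [  0.           0.           1.        ]] [[-2.15626859e-03 -9.99847455e-01  1.73325697e-02  1.34022566e-02]
 [-9.89108654e-01 -4.18401867e-04 -1.47186598e-01  6.46257030e-01]
 [ 1.47171397e-01 -1.74611685e-02 -9.88956868e-01  1.05815269e+00]
 [ 0.00000000e+00  0.00000000e+00  0.00000000e+00  1.00000000e+00]]
[[452.60610951   0.         321.58636973]
 [  0.         452.60610951 240.99447925]
 [  0.           0.           1.        ]] [[-9.99505391e-01 -3.14457166e-02 -3.74576521e-04  6.41561898e-01]
 [-1.62331093e-02  5.26099340e-01 -8.50268176e-01  8.86099447e-02]
 [ 2.69343566e-02 -8.49841545e-01 -5.26349588e-01  8.98650242e-01]
 [ 0.00000000e+00  0.00000000e+00  0.00000000e+00  1.00000000e+00]]
0.1 [0.23815719 0.631168   0.30180557] [-3.13999902e+00  1.19949333e-04  2.78076426e+00]
```

View pics/top0.png

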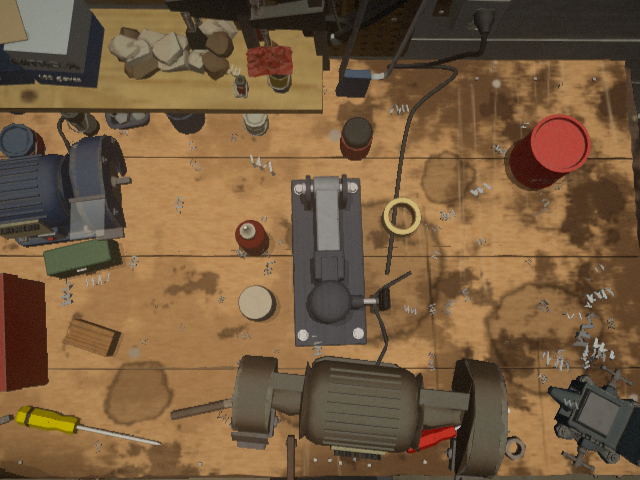

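View pics/side0.png

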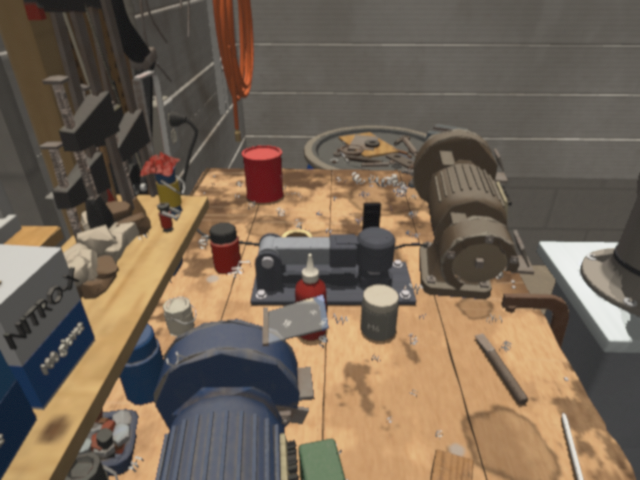

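The top view shows the coupler at about (329,301), the pull plate at (384,299), the pivot at about (328,185), and the grinder in front at about (360,405). The side view confirms that the tongue is down and coupled. Next I measure positions from depth.

```bash
cat > h.py <<'E'
import numpy as np
def cloud(f):
    z=f["range_z"]; v,u=np.mgrid[:480,:640]; K=f["mtx"]
    c=np.stack([(u-K[0,2])/K[0,0]*z,(v-K[1,2])/K[1,1]*z,z],-1)
    T=f["world_to_cam"]; p=(c-T[:3,3])@T[:3,:3]; p[z==0]=np.nan
    return p
E
python3 - <<'E'
from h import *
import cv2
f=dict(np.load("top0.npz")); p=cloud(f)
def reg(n,u0,u1,v0,v1,z0,z1):
    q=p[v0:v1,u0:u1].reshape(-1,3); q=q[(q[:,2]>z0)&(q[:,2]<z1)]
    print(n,len(q),q.min(0).round(3),q.max(0).round(3),np.median(q,0).round(4)); return q
q=reg("coupler top",300,356,275,330,.112,.125)
print(cv2.minEnclosingCircle((q[:,:2]*1000).astype(np.float32)))
q=reg("plate",368,400,280,318,.12,.145); print(cv2.minAreaRect((q[:,:2]*1000).astype(np.float32)))
q=reg("tube",312,345,195,245,.09,.11); print(cv2.minAreaRect((q[:,:2]*1000).astype(np.float32)))
q=reg("base",280,375,170,350,.005,.02); print(cv2.minAreaRect((q[:,:2]*1000).astype(np.float32)))
reg("grinder",230,510,350,480,.03,.6)
for u,v in [(370,375),(384,375),(384,395),(420,400),(480,370),(480,400),(400,360),(384,340)]: print(u,v,p[v,u].round(3))
s=cloud(dict(np.load("side0.npz")))
q=s[200:232,355:388].reshape(-1,3);q=q[(q[:,2]>.1)&(q[:,2]<.15)&(q[:,1]<-.05)]; print("side plate",len(q),q.min(0),q.max(0),np.median(q,0))
from workcell import *
E
```

```text
coupler top 1175 [ 0.506 -0.018  0.112] [0.583 0.047 0.123] [0.5395 0.015  0.1173]
((544.6743774414062, 14.15068244934082), 38.92477035522461)
plate 169 [ 0.525 -0.082  0.12 ] [ 0.56  -0.069  0.139] [ 0.5431 -0.0746  0.1352]
((542.5568237304688, -75.32695770263672), (12.10117244720459, 34.55264663696289), 89.1461181640625)
tube 1168 [ 0.637 -0.01   0.09 ] [0.725 0.042 0.107] [0.6801 0.0195 0.1004]
((680.6884155273438, 15.610883712768555), (87.81342315673828, 52.266849517822266), 0.41699567437171936)
base 6970 [ 0.458 -0.068  0.005] [0.793 0.107 0.02 ] [0.6059 0.0297 0.0125]
((625.8110961914062, 18.377967834472656), (334.58795166015625, 174.26083374023438), 0.5778883695602417)
grinder 22978 [ 0.239 -0.246  0.03 ] [0.457 0.169 0.242] [ 0.3757 -0.0474  0.2005]
370 375 [ 0.424 -0.044  0.19 ]
384 375 [ 0.423 -0.066  0.187]
384 395 [ 0.396 -0.063  0.206]
420 400 [nan nan nan]
480 370 [ 0.431 -0.211  0.191]
480 400 [ 0.39  -0.2    0.228]
400 360 [ 0.438 -0.114 -0.   ]
384 340 [ 0.475 -0.083  0.027]
side plate 333 [ 0.52576652 -0.07864355  0.10003873] [ 0.56158224 -0.06596819  0.14143742] [ 0.54370895 -0.07033691  0.12184444]
```

```bash
cat >> h.py <<'E'
from scipy.spatial.transform import Rotation as R
YAW=0.02
AX=np.array([.542,.0155])          # coupler axis
c,s=np.cos(YAW),np.sin(YAW)
PIV=np.array([*(AX+.2*np.array([c,s])),.08])
def tcp(th,out,dz=0,tilt=None,flip=False):
    """TCP pose gripping the plate at tongue angle th, latch travel out"""
    tilt=th if tilt is None else tilt
    g=np.array([-.2,-.091-out,.028+dz])
    G=PIV+R.from_euler('xyz',[0,th,YAW]).apply(g)
    o=[np.pi,tilt,YAW] if not flip else [np.pi,-tilt,YAW+np.pi]
    z=R.from_euler('xyz',o).apply([0,0,1])
    return G-.061*z,o
E
python3 - <<'E'
from h import *
from workcell import *
print(tcp(0,0),read_q())
for fl in(0,1):
  for th,t,dz in[(0,0,.25),(0,0,.0),(.25,.25,0),(.45,.45,0),(.45,.3,0),(.45,.0,0)]:
    q=solve_ik(*tcp(th,.018,dz,t,fl)); print(fl,th,t,dz,None if q is None else np.round(q,2))
q=solve_ik([.238,.631,.45],list(read_ee_rot()));print(q)
p=cloud(dict(np.load("top0.npz"))); m=p[100:330,120:470,2]
print("max h",np.nanmax(p[:,:,2]),np.nanmax(m))
for a,b in((0,.2),(.2,.4),(.4,.6),(.6,.8)):
  print(a,[round(float(np.nanmax(np.where((p[...,1]>a)&(p[...,1]<b)&(p[...,0]>x)&(p[...,0]<x+.15),p[...,2],np.nan),initial=-1)),2) for x in(.15,.3,.45,.6,.75,.9)])
E
```

```text
(array([ 0.54381988, -0.0754818 ,  0.169     ]), [3.141592653589793, 0, 0.02]) [-1.31810447  0.47771146  0.02236497  1.55629982 -0.01150628  1.10930796
 -0.08313457]
0 0 0 0.25 [-0.79  0.27  1.06  1.75 -0.25  1.27 -1.22]
0 0 0 0.0 [-0.62  0.64  0.93  2.01 -0.69  0.85 -0.85]
0 0.25 0.25 0 [-0.54  0.68  0.87  1.76 -0.47  1.2  -1.05]
0 0.45 0.45 0 [-0.46  0.77  0.83  1.55 -0.39  1.5  -1.1 ]
0 0.45 0.3 0 [-0.52  0.7   0.87  1.65 -0.43  1.34 -1.08]
0 0.45 0.0 0 [-0.69  0.6   1.06  1.88 -0.61  1.03 -0.93]
1 0 0 0.25 [-0.59  0.21  0.78  1.74 -0.16  1.26  1.82]
1 0 0 0.0 [-0.29  0.48  0.45  1.99 -0.3   0.74  1.93]
1 0.25 0.25 0 [-0.29  0.56  0.47  1.75 -0.22  1.15  1.86]
1 0.45 0.45 0 [-0.23  0.65  0.41  1.53 -0.17  1.46  1.81]
1 0.45 0.3 0 [-0.28  0.58  0.47  1.64 -0.21  1.29  1.84]
1 0.45 0.0 0 [-0.4   0.43  0.59  1.86 -0.29  0.94  1.91]
[-1.32722595  0.39068405  0.0359264   1.35654961 -0.01390464  1.39620101
 -0.08159934]
max h 0.3883934487514635 0.20468493143193675
0 [0.04, 0.22, 0.17, 0.16, 0.3, 0.39]
0.2 [0.01, 0.03, 0.04, 0.24, 0.32, 0.39]
0.4 [0.01, 0.16, 0.16, 0.24, 0.33, 0.35]
0.6 [-0.01, 0.0, 0.0, 0.01, 0.06, 0.01]
```

Run:
```python
from h import *
from workcell import *
p=read_position(); move_straight([p[0],p[1],.45],.3)
move_j([.1,.25,.02,1.7,0,1.19,-1.4])
print(read_position(),read_ee_rot())
for fl in(0,1):
  for th,t,dz in[(0,0,.2),(0,0,.0),(.25,.25,0),(.45,.45,0)]:
    q=solve_ik(*tcp(th,.018,dz,t,fl)); print(fl,th,t,dz,None if q is None else np.round(q,2))
print(read_clock())
```

```text
[ 0.56288312 -0.12864825  0.3816505 ] [ 3.13674378e+00 -9.46741590e-04  5.34111073e-02]
0 0 0 0.2 [ 0.06  0.22  0.    1.77 -0.    1.15 -1.49]
0 0 0 0.0 [ 0.06  0.44 -0.01  1.97  0.    0.73 -1.5 ]
0 0.25 0.25 0 [ 0.04  0.52  0.    1.72  0.02  1.15 -1.51]
0 0.45 0.45 0 [ 0.03  0.62  0.01  1.51  0.02  1.46 -1.52]
1 0 0 0.2 [ 0.41  0.25 -0.42  1.75  0.11  1.17  1.55]
1 0 0 0.0 [ 0.44  0.49 -0.49  1.94  0.32  0.79  1.37]
1 0.25 0.25 0 [ 0.4   0.57 -0.49  1.7   0.26  1.2   1.41]
1 0.45 0.45 0 [ 0.36  0.67 -0.49  1.48  0.26  1.52  1.4 ]
3.6583
```

Run:
```python
from h import *
from workcell import *
import cv2
goto(*tcp(0,.017,.1))
print(move_straight(tcp(0,.017)[0],.12,tcp(0,.017)[1],threshold=6))
print(read_position(),read_contact_force(),read_clock())
a=grab_frame("side")["img"][120:320,220:470]; b=grab_frame("top")["img"][200:400,250:500]
cv2.imwrite("pics/pre.png",cv2.resize(np.hstack([a,b]),None,fx=1.6,fy=1.6)[:,:,::-1])
```

```text
False
[ 0.54482168 -0.09261891  0.16984859] [-0.80761709  0.32624838 -1.19707445] 5.1917
```

View pics/pre.png

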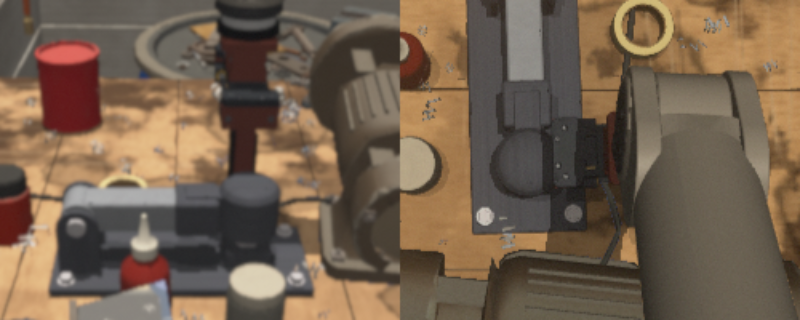

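The side crop (left half) shows the inner finger at about (240,150), standing in the gap behind the coupler. Nothing touched on the way down. Next I close on the plate and pull it out.

Run:
```python
from h import *
from workcell import *
close_gripper(50); pause(.3)
print(read_opening(),read_grasp_force(),read_contact_force(),read_position())
P,o=tcp(0,.0195); move_straight(P,.03,o); pause(.2)
print(read_opening(),read_grasp_force(),read_contact_force(),read_position(),read_clock())
```

```text
0.011694256110616898 49.97995913028717 [-0.06945162  8.56090096  0.71649348] [ 0.5442353  -0.08898591  0.16882696]
0.011502367627382158 49.979447722435 [-0.93454267  9.66488145 -0.07279335] [ 0.54433266 -0.09127376  0.16881078] 7.1917
```

Run:
```python
from h import *
from workcell import *
P,o=tcp(0,.0225); move_straight(P,.03,o); pause(.1)
print(read_contact_force(),read_position())
for th in np.arange(.05,.251,.05):
    P,o=tcp(th,.0225); move_straight(P,.06,o)
    f=read_contact_force(); print(round(th,2),f.round(1) if hasattr(f,'round') else f,np.round(read_position()-P,4),round(read_opening(),4))
    if abs(f[2])>18 or abs(f[0])>20: print("stop");break
print(read_clock())
a=grab_frame("side")["img"][120:320,220:470]
cv2=__import__("cv2"); cv2.imwrite("pics/mid.png",cv2.resize(a,None,fx=2.4,fy=2.4)[:,:,::-1])
```

```text
[-0.60690579 10.84986753 -0.21144487] [ 0.5444212  -0.09407954  0.16882211]
0.05 [-2.  10.6 -2.6] [ 0.0001  0.0041 -0.0005] 0.0117
0.1 [-0.9 11.  -1.8] [ 0.0001  0.0041 -0.0006] 0.0118
0.15 [-1.6 10.3 -1.6] [ 0.0001  0.0041 -0.0007] 0.0115
0.2 [-2.4 10.1 -1.7] [ 0.      0.0041 -0.0007] 0.0119
0.25 [-2.1 11.2 -2. ] [-0.      0.0041 -0.0008] 0.0118
9.2083
```

View pics/mid.png

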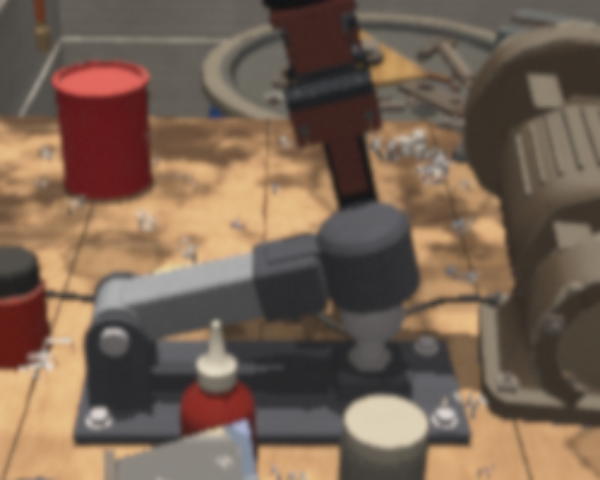

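The tongue is rising off the ball: the coupler is at about (368,255), with the ball exposed below it at (370,335). I continue to about 0.453 rad, which is a 9 cm rise.

Run:
```python
from h import *
from workcell import *
import cv2
for th in (.3,.35,.4,.455):
    P,o=tcp(th,.0225); move_straight(P,.06,o)
    print(th,np.round(read_contact_force(),1),np.round(read_position()-P,4),round(read_opening(),4))
pause(.5); print(read_clock(),np.abs(read_joint_vel()).max())
f=grab_frame("side"); t=grab_frame("top")
for n,g in(("s",f),("t",t)):
    c=cloud(g); q=c[(abs(c[...,0]-.57)<.06)&(abs(c[...,1]-.0155)<.03)&(c[...,2]>.12)&(c[...,2]<.26)]
    # into tongue frame at th: top of cup should be at z=.038
    for th in(.43,.45,.47):
        l=R.from_euler('xyz',[0,th,YAW]).inv().apply(q-PIV); m=(abs(l[:,0]+.2)<.02)&(abs(l[:,1])<.02)&(abs(l[:,2]-.038)<.02)
        print(n,th,m.sum(),np.median(l[m],0).round(4) if m.any() else 0)
a=f["img"][80:320,200:470]; b=t["img"][120:360,210:480]
cv2.imwrite("pics/end.png",cv2.resize(np.hstack([a,b]),None,fx=1.45,fy=1.45)[:,:,::-1])
```

```text
0.3 [-1.8  9.6 -1.5] [-0.      0.0042 -0.0008] 0.0115
0.35 [-3.  11.6 -1.3] [-0.0001  0.0042 -0.0008] 0.0116
0.4 [-3.6  9.6 -0.8] [-0.0001  0.0042 -0.0008] 0.0118
0.455 [-3.3  9.9  0. ] [-0.0001  0.0041 -0.0008] 0.0119
11.1083 0.0015839108726475614
s 0.43 222 [-0.2008  0.0016  0.0451]
s 0.45 218 [-0.2004  0.0021  0.041 ]
s 0.47 218 [-0.2009  0.0021  0.037 ]
t 0.43 575 [-2.005e-01  2.000e-04  4.240e-02]
t 0.45 570 [-2.008e-01  2.000e-04  3.840e-02]
t 0.47 563 [-2.011e-01  2.000e-04  3.430e-02]
```

View pics/end.png

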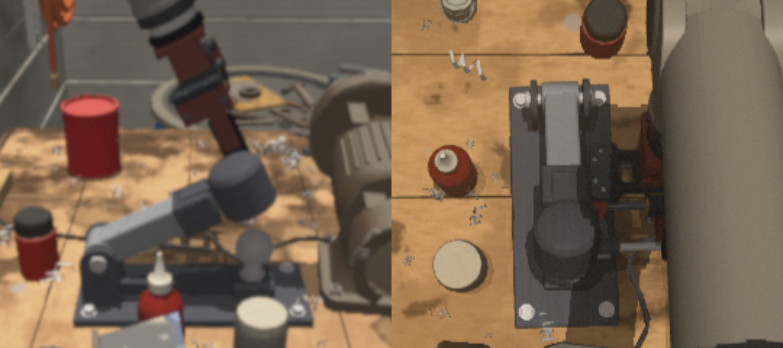

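The tongue is up at about 0.45 rad, roughly 9 cm higher. The ball is clear at (253,245) in the side half, the jar and bottle have not moved, and the grip is steady.

```bash
python3 -c "
from workcell import *
print(read_grasp_force(),read_contact_force()); print(close_job())"
```

```text
50.00302791595459 [-2.52246352  9.05059978 -1.50823342]
the job is handed in; nothing more can be done
None
```

The job is handed in: I pulled the latch out, lifted the tongue off the ball until the coupler was about 9 cm higher, and the gripper is still holding it there steadily; the jar and bottle look unmoved in the last picture, but the arm hid the tape roll, so I couldn't confirm it.

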